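# Stand the fallen tea-room menu back up on its mat

### The arm

A 7-joint arm with a two-finger parallel gripper is mounted at the origin on the work surface. World frame = base frame: x ahead of the robot, y to its left, z up, the work surface at z = 0. Lengths are in mm, angles in rad, forces in N, time in s.
With the tool pointing down it reaches from about 400 to 875 mm from the base axis. Payload 4.4 kg.
Tool frame: the origin (TCP) lies between the finger pads; the fingertips stand 22 mm ahead of it and the grasp point (between the pads) lies 3 mm ahead of it; z points along the fingers, y is the line along which they close (so a half turn about z gives the same grasp; the last joint's range is limited). The gripper opens to 85 mm and grips with 20 to 120 N. Pads are 22 mm wide; open, the fingers measure 114 mm over their backs; the gripper's body (76 mm by 85 mm) begins 54 mm behind the grasp point. The pads swing forward as they close: fully open they stand 13 mm farther back than shut.
Start: joints at [-1.353, 0.628, 0.038, 1.517, -0.027, 0.996, -0.02], TCP at [181.98, 624.02, 253.313] pointing down, gripper open.
Joint ranges: [-3.06, 3.06], [-0.37, 2.12], [-1.25, 1.32], [0.18, 2.47], [-1.1, 4.24], [0.23, 1.98], [-2.94, 2.94]. Speed limits (rad/s): [2.57, 2.57, 3.14, 3.14, 3.14, 3.14, 3.14].

### API

Orientations are given as [roll, pitch, yaw] about the fixed x, y, z axes, in that order (R = Rz(yaw) Ry(pitch) Rx(roll)).
In Python, from cell import ctrl gives the robot as it stands.
- The arm moves only by the tool step_arm, never from a script. Its argument "plan" is a list of rows, each an object of numbers: "dx", "dy", "dz": the shift along the tool's x, y, z scaled (see below); "ax", "ay", "az": the turn, a rotation vector about the tool's x, y, z scaled (see below); "gripper": the opening, from 0 (shut) to 1 (fully open). A call has 1 to 20 rows; each row shifts and turns the commanded pose from where the row before left it, along the tool's axes as they then stand; what a row does not reach is not made up. The controller multiplies each number of a shift by 0.3 m and each number of a turn by 90 degrees. A row lasts 1/8 s, in which the tool goes at most 62.5 mm and 10.7 degrees, less where a joint would pass 70% of its speed; a pose out of reach is approached as far as the arm can. A call with a number of a shift or a turn outside -1 to 1 is refused whole. A call with a gripper value outside its range is refused whole. The fingers move at their own pace and stop on an object; the grip force is fixed at half the most. Time passes only in rows, so rows that do not move let the fingers close. It gives the time, the measured TCP pose, the force, the opening and the grip force at its end, in the units of the state.
- ctrl.read_state(): the state, without advancing time (a new reading comes with each control period).
- ctrl.get_image(name): name is "scene" or "top" or "wrist"; returns a dict with "color" (384x512x3 uint8, red, green, blue), "range_z" (384x512 float32, mm along the optical axis (not along the pixel's ray), 0 where there is no reading), "fx", "fy", "cx", "cy" (pixels), "T" (4x4, takes a point from camera to world coordinates); the wrist camera has in their place "T_tool_cam" (4x4, takes a point from camera to tool coordinates, whose origin is the TCP and whose axes are the flange's). Camera axes: x right, y down, z forward; pixel columns grow to the right and rows downward; lengths in mm; the calibration is good to about 2 mm. A picture is of the moment at which its call begins: read the wrist's pose just before it.
- ctrl.finish_job(): hands the job in; it is judged then, once.
The state is a dict: "clock": time; "qpos": joint angles; "qd": joint speeds; "tau": joint torques, N m; "eef_pos": TCP position; "tool_rot": TCP orientation; "force": force on the tool from outside, world axes, zero at the start; "torque": the same for the moment, N m; "width": finger opening in mm; "gripper_force": force on a finger pad.
Only numpy, scipy, OpenCV 4.12 (cv2) and the standard library are available. Lean on these libraries where they do the work, as an engineer would, in place of code of your own. Each camera call takes 0.05 s, during which the arm holds its last target. There are 200 camera calls.

### The job

The little menu stand with the marble foot has fallen on its back on the tea counter. Push it upright again with your fingertips, then push it along the counter until its foot stands squarely on the pink mat, and leave it standing there. Work gently, do not pinch it or lift it off the counter, and leave the tea things alone.

Things in the scene. Friction and masses are not known exactly. Their poses are not given: they have to be found in the camera images.
- stand: Menu stand, loose, 0.34-0.56 kg, mostly in its marble foot, 64 (own x) x 110 (y) x 22 (z) mm. Cream panel 8 mm thick, 110 wide, rises flush from the foot's back (x -32 to -24) to z = 120. Origin: centre of the foot's underside. z: up when standing; x: the way the painted face looks. Starts flat on its back: x up, z along the counter, underside towards the mat, foot 64 mm high, panel 8 mm.
- stand_edge (a point): Middle of the foot's lower back edge (own x = -32, z = 0 mm): on the counter both when the stand lies and when it stands. A push tips the stand about this edge; nothing stops it from behind, friction holds it and it may skid a little. Turned by about 35 degrees it drops onto its foot by itself.
- stand_push (a point): A point on the foot's top face, in front of the panel (own x = 14, z = 22 mm; frame as the stand's). While the stand lies it is 46 mm above the counter on an upright face that looks away from the mat, open above the panel: a level push here towards the mat tips the stand up. Once upright, push low on its back to slide it.
- mat: Pink mat, 130 (own x) x 180 (own y) mm, fixed, flush with the counter: no step, it does not hinder sliding. Origin: its centre, at counter height. Own x: the way the stand's front is to look. The stand starts on its -x side, lower back edge 110 to 160 mm from the centre, turned by at most 9 degrees from it and up to 20 mm to one side.
- teapot: White flowered teapot, 153 mm tall, 132 mm across, spout and handle along its own y to +-120 mm. Origin: centre of the underside. Leave alone.
- saucer: Pink saucer, 144 mm across, 18 mm high, under the cup. Origin: centre of the underside. Leave alone.
- cup: Rose cup on the saucer, 84 mm across, 62 mm tall, handle at its own +y. Origin: centre of the underside. Leave alone.
- sugar: Blue sugar bowl, 90 mm across, 62 mm tall. Origin: centre of the underside. Leave alone.
- jug: Cream milk jug, 72 mm across, 95 mm tall, handle at its own +y. Origin: centre of the underside. Leave alone.
- tin: Green tea tin with a brass lid, 78 x 78 x 115 mm. Origin: centre of the underside. Leave alone.
- spoon: Teaspoon with a wooden handle, 140 mm long, lying along its own x. Leave alone.
There are look-alikes about, which are no part of the job. What is shaped like the stand but orange or turquoise is not meant.

How it is judged (in metres and radians):
At the end, for the whole second after the job is handed in: The stand stands upright (within 0.06 rad) on its foot on the counter, at rest, the centre of its foot within 36 mm (mat's x) and 38 mm (mat's y) of the mat's centre, so that the foot is on the mat, and square to it within 0.30 rad (angle between stand's own z axis and vertical below 0.06 rad and height (world z) of stand below 0.006 m and x of stand in the frame of mat between -0.036 and 0.036 m and y of stand in the frame of mat between -0.038 and 0.038 m and angle between the x axis of stand and the x axis of mat, either way round below 0.3 rad and linear speed of stand below 0.01 m/s and angular speed of stand below 0.05 rad/s); the robot touches nothing.
It fails at once if The menu stand is lifted off the counter or thrown onto its face (its lower back edge rises more than 20 mm) (height (world z) of stand_edge above 0.02 m).
It fails at once if The menu stand is pinched or shoved hard (the fingers press on it with more than 18 N) (contact force between the fingers and stand above 18 N).
It fails at once if A tea thing is disturbed (teapot, saucer, cup, sugar bowl, jug, tin or spoon moved more than 20 mm) (distance of any of teapot, cup, saucer, sugar, jug, tin, spoon from where it was at the start of the episode above 0.02 m).
It also fails if it takes over 48 s, if anything falls off the work surface, if the arm or the gripper's body presses on something with over 40 N, if the wrist force passes 120 N, or if a joint passes its speed limit or range.

## Working session

There is one attempt and no reset: what is moved stays moved. The work goes in short steps, Python scripts to look and compute and a tool call to move; the robot and the scene stay as the last step left them, time stands still between calls to the robot, and variables do not carry over. Pictures are saved under pics/ and viewed, at most 10 in all, crops included, and the job is handed in when it is done.

Besides the shell and the picture viewer there is one more tool, called after "Emit:" as name(argument=value, ...) on one line, values as JSON. step_arm: Moves the arm, as the interface text tells. Shifts and turns lie within -1 to 1; 1 stands for 0.3 m of shift or 90 degrees of turn. Its arguments: {"type":"object","properties":{"plan":{"type":"array"}},"required":["plan"]}

```bash
mkdir -p pics; ls; cat > h.py <<'E'
import numpy as np, cv2
from cell import ctrl
def cloud(im):
    z=im["range_z"]; v,u=np.indices(z.shape)
    P=np.stack([(u-im["cx"])/im["fx"]*z,(v-im["cy"])/im["fy"]*z,z],-1)
    return P@im["T"][:3,:3].T+im["T"][:3,3]
E
python3 - <<'E'
from h import *
for n in("top","scene"):
    im=ctrl.get_image(n); np.savez("pics/%s0.npz"%n,P=cloud(im),c=im["color"],z=im["range_z"])
    cv2.imwrite("pics/%s0.png"%n,im["color"][:,:,::-1])
s=ctrl.read_state();print(s)
E
```

```text
pics
{'clock': 0.1, 'qpos': array([-1.35280508,  0.62921879,  0.03842546,  1.51823722, -0.02699767,
        0.99628358, -0.02001358]), 'qd': array([ 0.00041718, -0.00109356,  0.00111566, -0.00199083,  0.00083922,
        0.00070366,  0.00056239]), 'tau': array([ 3.51061783e-03, -5.64528859e+01,  1.23059962e+00, -1.93969774e+01,
        1.13145102e-02,  5.41540052e-03, -2.21616892e-05]), 'eef_pos': array([181.81794294, 623.53411867, 252.51307621]), 'tool_rot': array([-3.13996290e+00,  4.23664475e-06,  2.85780542e+00]), 'force': array([ 0.98267896, -0.56294345, -0.04926093]), 'torque': array([ 0.00898668, -0.00987277,  0.01004393]), 'gripper_force': 0.0, 'width': 85.12517333051935}
```

View pics/top0.png

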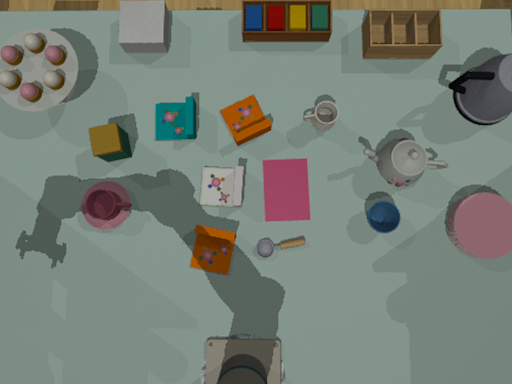

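View pics/scene0.png

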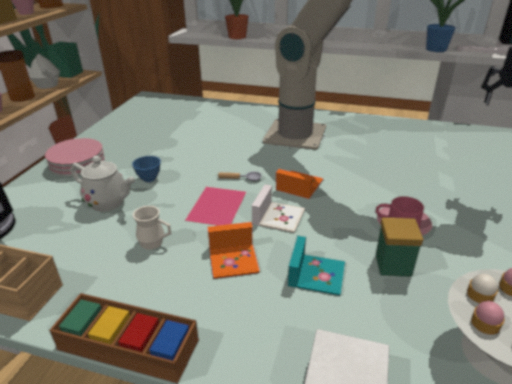

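The stand candidates in the top view are cream (221,187), turquoise (175,120), orange (245,120) and orange (213,250). The cream one fits: it lies on its back with its foot (238,187) towards the pink mat (286,190). I'll measure it and confirm in an enlarged crop.

```bash
python3 - <<'E'
from h import *
d=np.load("pics/top0.npz");P=d["P"];c=d["c"]
hsv=cv2.cvtColor(c,cv2.COLOR_RGB2HSV)
def rect(m,name):
    q=P[m][:,:2].astype(np.float32); r=cv2.minAreaRect(q); print(name,m.sum(),np.round(r[0]),np.round(r[1]),round(r[2],1),"zmed",np.round(np.median(P[m][:,2]),1)); return r
box=lambda u0,u1,v0,v1:(np.indices(c.shape[:2])[1]>=u0)&(np.indices(c.shape[:2])[1]<u1)&(np.indices(c.shape[:2])[0]>=v0)&(np.indices(c.shape[:2])[0]<v1)
pink=((hsv[...,0]>160)&(hsv[...,1]>130)&box(255,320,150,230)); r=rect(pink,"mat");print(np.round(cv2.boxPoints(r)))
b=box(195,250,155,218)
r=rect(b&(P[...,2]>45),"foot");print(np.round(cv2.boxPoints(r)))
r=rect(b&(P[...,2]>4),"stand all");print(np.round(cv2.boxPoints(r)))
print(np.round(P[187,195:252:3,1:]).tolist())
for n,(u,v) in dict(spoon=(265,247),spoonend=(302,242),orange2=(213,250),orange1=(245,120),jug=(323,115),cup=(107,205),tin=(110,142),base=(243,372)).items(): print(n,np.round(P[v,u]))
cv2.imwrite("pics/crop1.png",cv2.resize(c[90:290,150:330],None,fx=3,fy=3,interpolation=cv2.INTER_CUBIC)[:,:,::-1])
E
```

```text
mat 2612 [ 497. -105.] [221. 158.] 2.6 zmed 1.3
[[ 383.  -31.]
 [ 391. -189.]
 [ 611. -179.]
 [ 604.  -21.]]
foot 339 [480.   9.] [205.  43.] 10.7 zmed 64.3
[[376.  11.]
 [383. -31.]
 [585.   7.]
 [577.  49.]]
stand all 1697 [496.  62.] [241. 166.] 4.8 zmed 9.6
[[370. 135.]
 [383. -31.]
 [623. -11.]
 [609. 155.]]
[[144.0, -3.0], [135.0, 3.0], [125.0, 9.0], [116.0, 11.0], [108.0, 9.0], [99.0, 8.0], [91.0, 8.0], [82.0, 7.0], [73.0, 9.0], [64.0, 12.0], [56.0, 7.0], [47.0, 8.0], [39.0, 9.0], [27.0, 65.0], [19.0, 65.0], [11.0, 62.0], [4.0, -1.0], [-5.0, 4.0], [-13.0, 5.0]]
spoon [355. -60.   5.]
spoonend [ 370. -163.   21.]
orange2 [346.  87.  10.]
orange1 [723.  -0.  12.]
jug [ 741. -229.    6.]
cup [472. 396.   9.]
tin [634. 360. 113.]
base [ 66.  -4. 174.]
```

View pics/crop1.png

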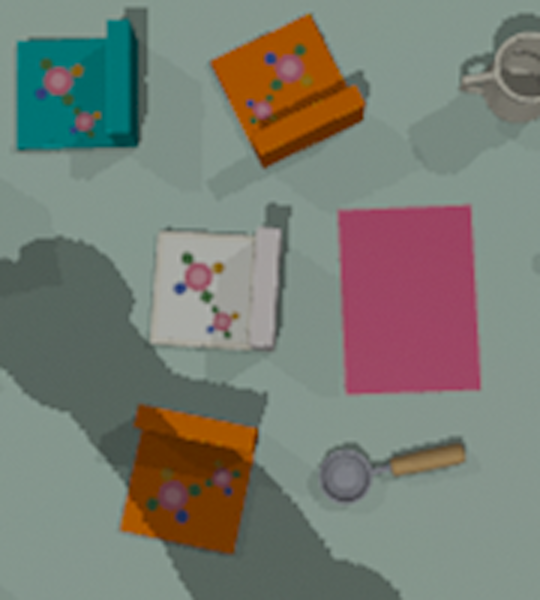

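The crop shows the cream stand on its back, panel at (205,290) and marble foot at (265,288) facing the mat (410,300). The orange foot at (195,430) is close by. Depth has outliers, so I'll refit from colour edges on known planes.

```bash
cat >> h.py <<'E'
def onplane(im,uv,h):
    uv=np.asarray(uv,float); d=np.c_[(uv[:,0]-im["cx"])/im["fx"],(uv[:,1]-im["cy"])/im["fy"],np.ones(len(uv))]@im["T"][:3,:3].T
    o=im["T"][:3,3]; return o+d*((h-o[2])/d[:,2])[:,None]
def fit(im,mask,h,name):
    m=cv2.morphologyEx(mask.astype(np.uint8),cv2.MORPH_OPEN,np.ones((3,3),np.uint8))
    n,l,s,_=cv2.connectedComponentsWithStats(m); k=1+np.argmax(s[1:,4])
    v,u=np.nonzero(l==k); q=onplane(im,np.c_[u,v],h)[:,:2].astype(np.float32)
    r=cv2.minAreaRect(q); print(name,len(q),"mean",np.round(q.mean(0),1),np.round(r[0],1),np.round(r[1]),round(r[2],1)); print(np.round(cv2.boxPoints(r)).tolist()); return r
E
python3 - <<'E'
from h import *
im=ctrl.get_image("top");c=im["color"];hsv=cv2.cvtColor(c,cv2.COLOR_RGB2HSV);P=cloud(im)
v,u=np.indices(c.shape[:2])
b=lambda u0,u1,v0,v1:(u>=u0)&(u<u1)&(v>=v0)&(v<v1)
print(im["T"].round(2).tolist(), im["fx"])
fit(im,(hsv[...,0]>160)&(hsv[...,1]>130)&b(255,320,150,230),0,"mat")
fit(im,(P[...,2]>50)&b(195,250,155,218),64,"foot")
fit(im,(P[...,2]>50)&b(195,250,155,218)&(hsv[...,2]>100),64,"foot bright")
fit(im,(hsv[...,2]>150)&b(195,250,155,218),8,"panel")
fit(im,(hsv[...,0]<25)&(hsv[...,1]>200)&b(180,245,220,285),30,"orange2")
fit(im,(hsv[...,0]<25)&(hsv[...,1]>200)&b(215,280,90,150),30,"orange1")
print(ctrl.read_state()["clock"])
E
```

```text
[[0.01, -0.99, 0.12, 383.49], [-1.0, -0.0, 0.02, -31.16], [-0.02, -0.12, -0.99, 1232.63], [0.0, 0.0, 0.0, 1.0]] 427.5659878130083
mat 2606 mean [ 520.2 -120.4] [ 520.9 -120.2] [175. 125.] 2.5
[[431.0, -62.0], [436.0, -187.0], [611.0, -179.0], [606.0, -54.0]]
foot 325 mean [525.5  17.6] [525.6  17.6] [ 22. 111.] 86.9
[[470.0, 9.0], [580.0, 4.0], [582.0, 26.0], [471.0, 32.0]]
foot bright 325 mean [525.5  17.6] [525.6  17.6] [ 22. 111.] 86.9
[[470.0, 9.0], [580.0, 4.0], [582.0, 26.0], [471.0, 32.0]]
panel 1238 mean [529.6  66.1] [532.1  67.3] [117. 115.] 87.5
[[472.0, 11.0], [587.0, 6.0], [592.0, 123.0], [477.0, 128.0]]
orange2 1366 mean [350.5  86.3] [348.7  89.4] [112. 115.] 79.2
[[281.0, 45.0], [395.0, 23.0], [416.0, 134.0], [303.0, 155.0]]
orange1 1253 mean [717.7  -3.7] [721.3  -4.4] [115. 112.] 26.6
[[645.0, 20.0], [695.0, -80.0], [798.0, -29.0], [748.0, 72.0]]
0.15
```

Emit:
step_arm(plan=[{"dx": -0.07, "dy": -0.06, "gripper": 0.5}, {"dx": -0.13, "dy": -0.12, "gripper": 0.5}, {"dx": -0.13, "dy": -0.12, "gripper": 0.5}, {"dx": -0.13, "dy": -0.12, "gripper": 0.5}, {"dx": -0.13, "dy": -0.12, "gripper": 0.5}, {"dx": -0.13, "dy": -0.12, "gripper": 0.5}, {"dx": -0.13, "dy": -0.12, "gripper": 0.5}, {"dx": -0.13, "dy": -0.12, "gripper": 0.5}, {"dx": -0.13, "dy": -0.12, "gripper": 0.5}, {"dx": -0.13, "dy": -0.12, "gripper": 0.5}, {"dx": -0.13, "dy": -0.12, "gripper": 0.5}, {"dx": -0.13, "dy": -0.12, "gripper": 0.5}, {"dx": -0.11, "dy": -0.07, "gripper": 0.5}, {"gripper": 0.5}])

```text
invalid input
```

Emit:
step_arm(plan=[{"az": 0.106, "gripper": 0.5}, {"az": 0.106, "gripper": 0.5}, {"az": 0.106, "gripper": 0.5}, {"az": 0.106, "gripper": 0.5}, {"az": 0.106, "gripper": 0.5}, {"az": 0.106, "gripper": 0.5}, {"az": 0.106, "gripper": 0.5}, {"az": 0.106, "gripper": 0.5}, {"gripper": 0.5}, {"gripper": 0.5}])

```text
invalid input
```

Emit:
step_arm(plan=[{"dx": -0.07, "dy": -0.06, "dz": 0, "ax": 0, "ay": 0, "az": 0, "gripper": 0.5}])

```text
clock: 0.28
eef_pos: [195.1, 601.9, 252.6]
tool_rot: [3.142, -0.002, 2.861]
force: [0.4, -0.6, -0.1]
width: 69.7
gripper_force: 0.0
```

Emit:
step_arm(plan=[{"dx": -0.13, "dy": -0.12, "dz": 0, "ax": 0, "ay": 0, "az": 0, "gripper": 0.5}, {"dx": -0.13, "dy": -0.12, "dz": 0, "ax": 0, "ay": 0, "az": 0, "gripper": 0.5}, {"dx": -0.13, "dy": -0.12, "dz": 0, "ax": 0, "ay": 0, "az": 0, "gripper": 0.5}, {"dx": -0.13, "dy": -0.12, "dz": 0, "ax": 0, "ay": 0, "az": 0, "gripper": 0.5}, {"dx": -0.13, "dy": -0.12, "dz": 0, "ax": 0, "ay": 0, "az": 0, "gripper": 0.5}, {"dx": -0.13, "dy": -0.12, "dz": 0, "ax": 0, "ay": 0, "az": 0, "gripper": 0.5}, {"dx": -0.13, "dy": -0.12, "dz": 0, "ax": 0, "ay": 0, "az": 0, "gripper": 0.5}, {"dx": -0.13, "dy": -0.12, "dz": 0, "ax": 0, "ay": 0, "az": 0, "gripper": 0.5}, {"dx": -0.13, "dy": -0.12, "dz": 0, "ax": 0, "ay": 0, "az": 0, "gripper": 0.5}, {"dx": -0.13, "dy": -0.12, "dz": 0, "ax": 0, "ay": 0, "az": 0, "gripper": 0.5}, {"dx": -0.13, "dy": -0.12, "dz": 0, "ax": 0, "ay": 0, "az": 0, "gripper": 0.5}, {"dx": -0.11, "dy": -0.07, "dz": 0, "ax": 0, "ay": 0, "az": 0, "gripper": 0.5}])

```text
clock: 1.78
eef_pos: [524.5, 68.4, 253.2]
tool_rot: [-3.141, -0.0, 2.855]
force: [0.6, 0.6, -0.3]
width: 43.0
gripper_force: 0.0
```

Emit:
step_arm(plan=[{"dx": 0, "dy": 0, "dz": 0, "ax": 0, "ay": 0, "az": 0.106, "gripper": 0.5}, {"dx": 0, "dy": 0, "dz": 0, "ax": 0, "ay": 0, "az": 0.106, "gripper": 0.5}, {"dx": 0, "dy": 0, "dz": 0, "ax": 0, "ay": 0, "az": 0.106, "gripper": 0.5}, {"dx": 0, "dy": 0, "dz": 0, "ax": 0, "ay": 0, "az": 0.106, "gripper": 0.5}, {"dx": 0, "dy": 0, "dz": 0, "ax": 0, "ay": 0, "az": 0.106, "gripper": 0.5}, {"dx": 0, "dy": 0, "dz": 0, "ax": 0, "ay": 0, "az": 0.106, "gripper": 0.5}, {"dx": 0, "dy": 0, "dz": 0, "ax": 0, "ay": 0, "az": 0.106, "gripper": 0.5}, {"dx": 0, "dy": 0, "dz": 0, "ax": 0, "ay": 0, "az": 0.106, "gripper": 0.5}, {"dx": 0, "dy": 0, "dz": 0, "ax": 0, "ay": 0, "az": 0, "gripper": 0.5}, {"dx": 0, "dy": 0, "dz": 0, "ax": 0, "ay": 0, "az": 0, "gripper": 0.5}])

```text
clock: 3.02
eef_pos: [523.7, 71.3, 253.2]
tool_rot: [-3.141, 0.0, 1.529]
force: [0.7, -0.4, 0.7]
width: 42.0
gripper_force: 0.0
```

```bash
python3 - <<'E'
from h import *
s=ctrl.read_state();im=ctrl.get_image("wrist");print(s["force"],s["width"],s["eef_pos"],s["tool_rot"])
print(im["T_tool_cam"].round(2).tolist(),im["fx"])
from scipy.spatial.transform import Rotation as R
T=np.eye(4);T[:3,:3]=R.from_euler("xyz",s["tool_rot"]).as_matrix();T[:3,3]=s["eef_pos"]
im["T"]=T@im["T_tool_cam"];P=cloud(im)
np.savez("pics/w0.npz",P=P,c=im["color"],z=im["range_z"])
cv2.imwrite("pics/w0.png",im["color"][:,:,::-1])
# finger points in tool frame
z=im["range_z"];Q=(P-T[:3,3])@T[:3,:3];m=(z>0)&(np.abs(Q[...,0])<20)&(np.abs(Q[...,1])<60)&(Q[...,2]<40)
if m.any(): print("fingers",np.percentile(Q[m],[1,50,99],axis=0).round(1).tolist())
E
```

```text
[ 0.69520529 -0.43394523  0.72944363] 42.04850997958798 [523.73479373  71.26281933 253.18497281] [-3.14128957e+00  2.16434989e-05  1.52866462e+00]
[[0.0, -0.96, -0.28, 69.65], [1.0, 0.0, -0.0, -0.04], [0.0, -0.28, 0.96, -120.68], [0.0, 0.0, 0.0, 1.0]] 271.5865897966709
fingers [[-11.5, -58.4, -78.6], [10.4, -0.2, -56.5], [19.2, 58.4, 9.0]]
```

View pics/w0.png

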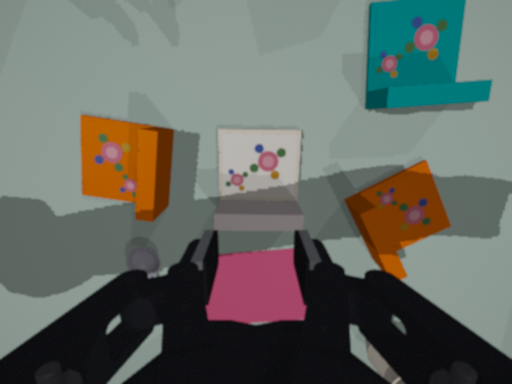

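The wrist view shows the stand (260,180) centred between the fingers, its foot edge at (260,215), and the mat beyond at (257,285).

```bash
python3 - <<'E'
import numpy as np
d=np.load("pics/w0.npz");P=d["P"];z=d["z"]
t=np.array([523.7,71.3,253.2])
m=(z>0)&(P[...,2]>20)&(P[...,2]<58)&(abs(P[...,0]-525)<50)&(abs(P[...,1]-25)<25)
print("face",m.sum(),np.median(P[m],0).round(1),np.polyfit(P[m][:,0]-525,P[m][:,1],1).round(3))
m=(z>0)&(abs(P[...,2]-64)<5)&(abs(P[...,0]-525)<80)&(abs(P[...,1]-15)<35)
print("top",m.sum(),np.percentile(P[m],[2,50,98],axis=0).round(1).tolist())
for lo in(-45,-30,-15,-5,0,5,10,15):
    Q=(P-t)*[1,1,-1]
    m=(z>0)&(abs(Q[...,2]-lo)<4)&(abs(Q[...,0])<70)&(abs(Q[...,1])<50)
    if m.sum()>5: print(lo,m.sum(),np.percentile(Q[m],[2,98],axis=0).round(1).tolist())
E
```

```text
face 735 [523.5  25.9  40.2] [-0.056 25.843]
top 1575 [[472.2, 4.5, 60.6], [523.9, 16.3, 64.1], [576.7, 27.7, 65.6]]
-45 3418 [[-55.8, -13.5, -48.8], [56.7, 17.1, -41.2]]
-30 2647 [[-51.3, -10.5, -33.9], [52.1, 14.3, -26.2]]
-15 922 [[-26.6, -11.2, -18.6], [27.4, 11.4, -11.2]]
-5 638 [[-34.0, -10.6, -8.8], [34.3, 11.3, -1.2]]
0 567 [[-33.9, -10.4, -3.8], [34.2, 11.3, 3.9]]
5 523 [[-33.8, -10.8, 1.1], [34.4, 11.3, 8.8]]
10 444 [[-33.4, -10.7, 6.2], [33.8, 11.2, 13.8]]
15 283 [[-32.0, -11.3, 11.2], [32.3, 11.2, 18.5]]
```

Emit:
step_arm(plan=[{"dx": 0, "dy": 0, "dz": 0.1, "ax": 0, "ay": 0, "az": 0, "gripper": 0.5}, {"dx": 0, "dy": 0, "dz": 0.16, "ax": 0, "ay": 0, "az": 0, "gripper": 0.5}, {"dx": 0, "dy": 0, "dz": 0.16, "ax": 0, "ay": 0, "az": 0, "gripper": 0.5}, {"dx": 0, "dy": 0, "dz": 0.14, "ax": 0, "ay": 0, "az": 0, "gripper": 0.5}, {"dx": 0, "dy": 0, "dz": 0.08, "ax": 0, "ay": 0, "az": 0, "gripper": 0.5}, {"dx": -0.04, "dy": 0, "dz": 0, "ax": 0, "ay": 0, "az": 0, "gripper": 0.5}, {"dx": -0.04, "dy": 0, "dz": 0, "ax": 0, "ay": 0, "az": 0, "gripper": 0.5}, {"dx": 0, "dy": 0, "dz": 0, "ax": 0, "ay": 0, "az": 0, "gripper": 0.5}, {"dx": 0, "dy": 0, "dz": 0, "ax": 0, "ay": 0, "az": 0, "gripper": 0.5}])

```text
clock: 4.2
eef_pos: [523.4, 47.3, 62.3]
tool_rot: [3.14, -0.001, 1.526]
force: [1.3, -0.3, 0.2]
width: 42.9
gripper_force: 0.0
```

Emit:
step_arm(plan=[{"dx": -0.015, "dy": 0, "dz": 0, "ax": 0, "ay": 0, "az": 0, "gripper": 0.5}, {"dx": -0.015, "dy": 0, "dz": 0, "ax": 0, "ay": 0, "az": 0, "gripper": 0.5}, {"dx": -0.01, "dy": 0, "dz": 0, "ax": 0, "ay": 0, "az": 0, "gripper": 0.5}, {"dx": -0.01, "dy": 0, "dz": 0, "ax": 0, "ay": 0, "az": 0, "gripper": 0.5}])

```text
clock: 4.7
eef_pos: [522.1, 32.5, 61.3]
tool_rot: [-3.141, -0.001, 1.526]
force: [-0.8, 1.6, 0.9]
width: 42.9
gripper_force: 1.0
```

Emit:
step_arm(plan=[{"dx": -0.01, "dy": 0, "dz": 0, "ax": 0, "ay": 0, "az": 0, "gripper": 0.5}, {"dx": -0.01, "dy": 0, "dz": 0, "ax": 0, "ay": 0, "az": 0, "gripper": 0.5}, {"dx": -0.01, "dy": 0, "dz": 0, "ax": 0, "ay": 0, "az": 0, "gripper": 0.5}, {"dx": -0.01, "dy": 0, "dz": 0, "ax": 0, "ay": 0, "az": 0, "gripper": 0.5}])

```text
clock: 5.2
eef_pos: [521.5, 19.7, 61.2]
tool_rot: [-3.142, 0.0, 1.526]
force: [-0.1, 0.6, 0.8]
width: 42.6
gripper_force: 0.3
```

```bash
cat >> h.py <<'E'
def look(tag,save=False):
    from scipy.spatial.transform import Rotation as R
    s=ctrl.read_state();im=ctrl.get_image("wrist")
    T=np.eye(4);T[:3,:3]=R.from_euler("xyz",s["tool_rot"]).as_matrix();T[:3,3]=s["eef_pos"]
    im["T"]=T@im["T_tool_cam"];P=cloud(im);z=im["range_z"]
    print(s["clock"],s["eef_pos"].round(1),s["force"].round(1))
    # profile between the fingers: y,z of the surface near x=tcp
    m=(z>0)&(abs(P[...,0]-s["eef_pos"][0])<8)&(P[...,2]>3)&(P[...,2]<160)&(P[...,1]<180)
    q=P[m][:,1:]; 
    for y in range(-60,180,10):
        k=(abs(q[:,0]-y)<3)
        if k.sum()>3: print((y,*np.percentile(q[k,1],[10,50,90]).round(0)),end=" ")
    print()
    if save: cv2.imwrite("pics/%s.png"%tag,im["color"][:,:,::-1])
E
python3 -c "from h import *; look('a')"
```

```text
5.2 [521.5  19.7  61.2] [-0.1  0.6  0.8]
(-20, np.float64(59.0), np.float64(60.0), np.float64(61.0)) (-10, np.float64(63.0), np.float64(64.0), np.float64(65.0)) (0, np.float64(55.0), np.float64(60.0), np.float64(65.0)) (10, np.float64(34.0), np.float64(39.0), np.float64(44.0)) (20, np.float64(17.0), np.float64(20.0), np.float64(24.0)) (30, np.float64(115.0), np.float64(125.0), np.float64(132.0)) (40, np.float64(26.0), np.float64(28.0), np.float64(140.0)) (50, np.float64(30.0), np.float64(31.0), np.float64(33.0)) (60, np.float64(35.0), np.float64(37.0), np.float64(38.0)) (70, np.float64(40.0), np.float64(41.0), np.float64(43.0)) (80, np.float64(45.0), np.float64(46.0), np.float64(47.0)) (90, np.float64(49.0), np.float64(51.0), np.float64(52.0)) (100, np.float64(54.0), np.float64(55.0), np.float64(57.0)) (110, np.float64(54.0), np.float64(58.0), np.float64(59.0))
```

Emit:
step_arm(plan=[{"dx": -0.01, "dy": 0, "dz": 0, "ax": 0, "ay": 0, "az": 0, "gripper": 0.5}, {"dx": -0.01, "dy": 0, "dz": -0.005, "ax": 0, "ay": 0, "az": 0, "gripper": 0.5}, {"dx": -0.01, "dy": 0, "dz": -0.005, "ax": 0, "ay": 0, "az": 0, "gripper": 0.5}, {"dx": 0, "dy": 0, "dz": 0, "ax": 0, "ay": 0, "az": 0, "gripper": 0.5}])

```text
clock: 5.75
eef_pos: [521.2, 10.8, 64.5]
tool_rot: [3.141, 0.0, 1.525]
force: [0.3, -0.2, 0.5]
width: 43.0
gripper_force: 0.0
```

```bash
python3 -c "from h import *; look('b')" | sed 's/np.float64//g'
```

```text
5.75 [521.2  10.8  64.5] [ 0.3 -0.2  0.5]
(-30, (54.0), (56.0), (57.0)) (-20, (46.0), (48.0), (51.0)) (-10, (38.0), (40.0), (42.0)) (0, (30.0), (32.0), (34.0)) (10, (22.0), (24.0), (26.0)) (20, (118.0), (129.0), (135.0)) (30, (42.0), (47.0), (143.0)) (40, (55.0), (58.0), (61.0)) (50, (67.0), (70.0), (72.0)) (60, (79.0), (82.0), (84.0)) (70, (91.0), (93.0), (96.0)) (80, (93.0), (95.0), (96.0))
```

Emit:
step_arm(plan=[{"dx": 0, "dy": 0, "dz": -0.01, "ax": 0, "ay": 0, "az": 0, "gripper": 0.5}, {"dx": 0, "dy": 0, "dz": -0.01, "ax": 0, "ay": 0, "az": 0, "gripper": 0.5}, {"dx": -0.005, "dy": 0, "dz": -0.01, "ax": 0, "ay": 0, "az": 0, "gripper": 0.5}, {"dx": -0.005, "dy": 0, "dz": -0.01, "ax": 0, "ay": 0, "az": 0, "gripper": 0.5}, {"dx": -0.01, "dy": 0, "dz": -0.01, "ax": 0, "ay": 0, "az": 0, "gripper": 0.5}, {"dx": -0.01, "dy": 0, "dz": -0.01, "ax": 0, "ay": 0, "az": 0, "gripper": 0.5}, {"dx": -0.01, "dy": 0, "dz": -0.01, "ax": 0, "ay": 0, "az": 0, "gripper": 0.5}, {"dx": -0.01, "dy": 0, "dz": -0.01, "ax": 0, "ay": 0, "az": 0, "gripper": 0.5}, {"dx": -0.01, "dy": 0, "dz": -0.01, "ax": 0, "ay": 0, "az": 0, "gripper": 0.5}, {"dx": -0.01, "dy": 0, "dz": 0, "ax": 0, "ay": 0, "az": 0, "gripper": 0.5}])

```text
clock: 7.05
eef_pos: [520.3, -9.8, 91.6]
tool_rot: [3.141, -0.0, 1.526]
force: [-0.6, -0.9, 0.6]
width: 42.4
gripper_force: 0.0
```

```bash
python3 -c "from h import *; look('b')" | sed 's/np.float64//g'
```

```text
7.05 [520.3  -9.8  91.6] [-0.6 -0.9  0.6]
(-60, (24.0), (25.0), (26.0)) (0, (146.0), (153.0), (159.0)) (10, (62.0), (104.0), (120.0))
```

Emit:
step_arm(plan=[{"dx": -0.01, "dy": 0, "dz": 0, "ax": 0, "ay": 0, "az": 0, "gripper": 0.5}, {"dx": -0.01, "dy": 0, "dz": 0, "ax": 0, "ay": 0, "az": 0, "gripper": 0.5}, {"dx": -0.01, "dy": 0, "dz": 0, "ax": 0, "ay": 0, "az": 0, "gripper": 0.5}, {"dx": -0.015, "dy": 0, "dz": 0, "ax": 0, "ay": 0, "az": 0, "gripper": 0.5}, {"dx": -0.015, "dy": 0, "dz": 0, "ax": 0, "ay": 0, "az": 0, "gripper": 0.5}, {"dx": 0, "dy": 0, "dz": -0.06, "ax": 0, "ay": 0, "az": 0, "gripper": 0.5}, {"dx": 0, "dy": 0, "dz": -0.14, "ax": 0, "ay": 0, "az": 0, "gripper": 0.5}, {"dx": 0, "dy": 0, "dz": -0.14, "ax": 0, "ay": 0, "az": 0, "gripper": 0.5}, {"dx": 0.05, "dy": 0, "dz": -0.05, "ax": 0, "ay": 0, "az": 0, "gripper": 0.5}, {"dx": 0.14, "dy": 0, "dz": 0, "ax": 0, "ay": 0, "az": 0, "gripper": 0.5}, {"dx": 0.14, "dy": 0, "dz": 0, "ax": 0, "ay": 0, "az": 0, "gripper": 0.5}, {"dx": 0.14, "dy": 0, "dz": 0, "ax": 0, "ay": 0, "az": 0, "gripper": 0.5}, {"dx": 0, "dy": 0, "dz": 0, "ax": 0, "ay": 0, "az": 0, "gripper": 0.5}])

```text
clock: 8.72
eef_pos: [525.4, 117.4, 207.9]
tool_rot: [-3.141, -0.002, 1.533]
force: [0.8, -0.0, 0.5]
width: 42.6
gripper_force: 0.0
```

```bash
python3 - <<'E'
from h import *
im=ctrl.get_image("top");c=im["color"];P=cloud(im);v,u=np.indices(c.shape[:2])
b=(u>=195)&(u<300)&(v>=145)&(v<225)
fit(im,b&(P[...,2]>100)&(P[...,2]<135),120,"panel top")
fit(im,b&(P[...,2]>15)&(P[...,2]<30),22,"foot top")
cv2.imwrite("pics/t1.png",cv2.resize(c[90:290,150:330],None,fx=3,fy=3)[:,:,::-1])
print(ctrl.read_state()["eef_pos"])
E
```

```text
panel top 138 mean [520.9   2.8] [522.6   2.6] [  9. 104.] 87.0
[[471.0, 1.0], [574.0, -5.0], [575.0, 4.0], [471.0, 10.0]]
foot top 734 mean [522.3 -28.5] [523.6 -28.8] [ 55. 110.] 87.3
[[467.0, -54.0], [577.0, -59.0], [580.0, -4.0], [470.0, 2.0]]
[525.4523197  114.68996399 208.06204139]
```

View pics/t1.png

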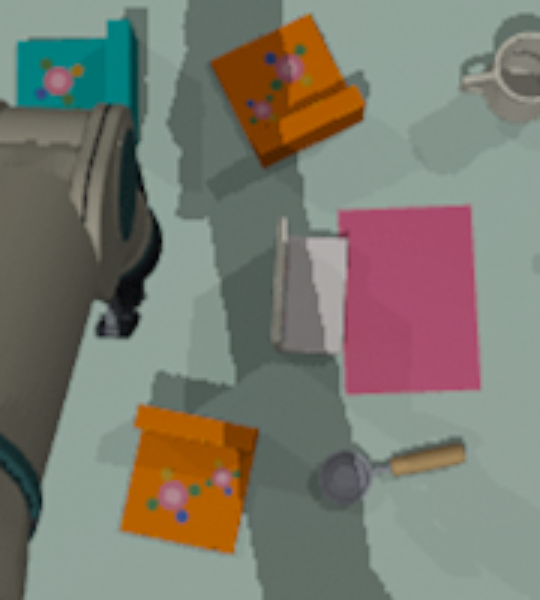

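The stand is upright, panel at crop (280,290) and foot (320,295), its front edge just reaching the mat. Next I tilt the tool about 40° so the gripper body clears the panel, and push low on the back.

Emit:
step_arm(plan=[{"dx": 0, "dy": 0, "dz": 0, "ax": 0, "ay": 0, "az": -0.05, "gripper": 0.5}, {"dx": 0, "dy": 0, "dz": 0, "ax": 0, "ay": -0.074, "az": 0, "gripper": 0.5}, {"dx": 0, "dy": 0, "dz": 0, "ax": 0, "ay": -0.074, "az": 0, "gripper": 0.5}, {"dx": 0, "dy": 0, "dz": 0, "ax": 0, "ay": -0.074, "az": 0, "gripper": 0.5}, {"dx": 0, "dy": 0, "dz": 0, "ax": 0, "ay": -0.074, "az": 0, "gripper": 0.5}, {"dx": 0, "dy": 0, "dz": 0, "ax": 0, "ay": -0.074, "az": 0, "gripper": 0.5}, {"dx": 0, "dy": 0, "dz": 0, "ax": 0, "ay": -0.074, "az": 0, "gripper": 0.5}, {"dx": 0, "dy": 0, "dz": 0, "ax": 0, "ay": 0, "az": 0, "gripper": 0.5}, {"dx": 0, "dy": 0, "dz": 0, "ax": 0, "ay": 0, "az": 0, "gripper": 0.5}])

```text
clock: 9.9
eef_pos: [525.8, 111.3, 208.9]
tool_rot: [3.141, 0.697, 1.601]
force: [-0.2, -0.2, -0.3]
width: 42.8
gripper_force: 0.0
```

```bash
python3 - <<'E'
from h import *
from scipy.spatial.transform import Rotation as R
s=ctrl.read_state();M=R.from_euler("xyz",s["tool_rot"]).as_matrix();print(s["eef_pos"].round(1),M.round(3).tolist(),s["qpos"].round(2))
for n,t in dict(behind=(521,50,30),end=(518.5,-68,30)).items(): print(n,((np.array(t)-s["eef_pos"])@M/300).round(3))
print("unit mat x",(np.array([0.042,-.999,0])@M).round(3))
E
```

```text
[525.8 111.3 208.9] [[-0.024, 1.0, 0.02], [0.767, 0.031, -0.641], [-0.642, 0.0, -0.767]] [-1.04  0.86  0.77  1.75  0.11  0.98 -0.44]
behind [ 0.226 -0.023  0.588]
end [-0.075 -0.043  0.84 ]
unit mat x [-0.767  0.011  0.641]
```

Emit:
step_arm(plan=[{"dx": 0.077, "dy": -0.005, "dz": 0.091, "ax": 0, "ay": 0, "az": 0, "gripper": 0.5}, {"dx": 0.077, "dy": -0.005, "dz": 0.091, "ax": 0, "ay": 0, "az": 0, "gripper": 0.5}, {"dx": 0.077, "dy": -0.005, "dz": 0.091, "ax": 0, "ay": 0, "az": 0, "gripper": 0.5}, {"dx": 0.077, "dy": -0.005, "dz": 0.091, "ax": 0, "ay": 0, "az": 0, "gripper": 0.5}, {"dx": 0.077, "dy": 0, "dz": 0.091, "ax": 0, "ay": 0, "az": 0, "gripper": 0.5}, {"dx": -0.052, "dy": 0, "dz": 0.043, "ax": 0, "ay": 0, "az": 0, "gripper": 0.5}, {"dx": -0.052, "dy": 0, "dz": 0.043, "ax": 0, "ay": 0, "az": 0, "gripper": 0.5}, {"dx": -0.04, "dy": 0, "dz": 0.033, "ax": 0, "ay": 0, "az": 0, "gripper": 0.5}, {"dx": 0, "dy": 0, "dz": 0, "ax": 0, "ay": 0, "az": 0, "gripper": 0.5}, {"dx": 0, "dy": 0, "dz": 0, "ax": 0, "ay": 0, "az": 0, "gripper": 0.5}])

```text
clock: 11.15
eef_pos: [522.0, 58.6, 29.9]
tool_rot: [3.141, 0.696, 1.604]
force: [0.2, 0.8, -0.7]
width: 42.5
gripper_force: 0.0
```

Emit:
step_arm(plan=[{"dx": -0.03, "dy": 0, "dz": 0.025, "ax": 0, "ay": 0, "az": 0, "gripper": 0.5}, {"dx": -0.03, "dy": 0, "dz": 0.025, "ax": 0, "ay": 0, "az": 0, "gripper": 0.5}, {"dx": -0.0077, "dy": 0, "dz": 0.0064, "ax": 0, "ay": 0, "az": 0, "gripper": 0.5}, {"dx": -0.0077, "dy": 0, "dz": 0.0064, "ax": 0, "ay": 0, "az": 0, "gripper": 0.5}, {"dx": -0.0077, "dy": 0, "dz": 0.0064, "ax": 0, "ay": 0, "az": 0, "gripper": 0.5}, {"dx": -0.0077, "dy": 0, "dz": 0.0064, "ax": 0, "ay": 0, "az": 0, "gripper": 0.5}, {"dx": -0.0077, "dy": 0, "dz": 0.0064, "ax": 0, "ay": 0, "az": 0, "gripper": 0.5}, {"dx": -0.0077, "dy": 0, "dz": 0.0064, "ax": 0, "ay": 0, "az": 0, "gripper": 0.5}])

```text
clock: 12.15
eef_pos: [523.0, 16.4, 29.9]
tool_rot: [-3.141, 0.697, 1.605]
force: [-0.7, 1.2, -0.8]
width: 42.3
gripper_force: 0.9
```

```bash
cat >> h.py <<'E'
def stand():
    im=ctrl.get_image("top");c=im["color"];P=cloud(im);v,u=np.indices(c.shape[:2])
    b=(u>=200)&(u<330)&(v>=145)&(v<225)
    fit(im,b&(P[...,2]>100)&(P[...,2]<135),120,"panel top")
    fit(im,b&(P[...,2]>15)&(P[...,2]<30),22,"foot top")
    return im
E
python3 -c "
from h import *
im=stand(); cv2.imwrite('pics/t2.png',cv2.resize(im['color'][90:290,150:330],None,fx=3,fy=3)[:,:,::-1])"
```

```text
panel top 119 mean [516.6  -6. ] [516.   -5.8] [90.  8.] 0.5
[[471.0, -2.0], [471.0, -10.0], [561.0, -9.0], [561.0, -2.0]]
foot top 730 mean [526.5 -38. ] [527.9 -37.8] [109.  54.] 0.4
[[473.0, -11.0], [474.0, -65.0], [583.0, -65.0], [582.0, -10.0]]
```

View pics/t2.png

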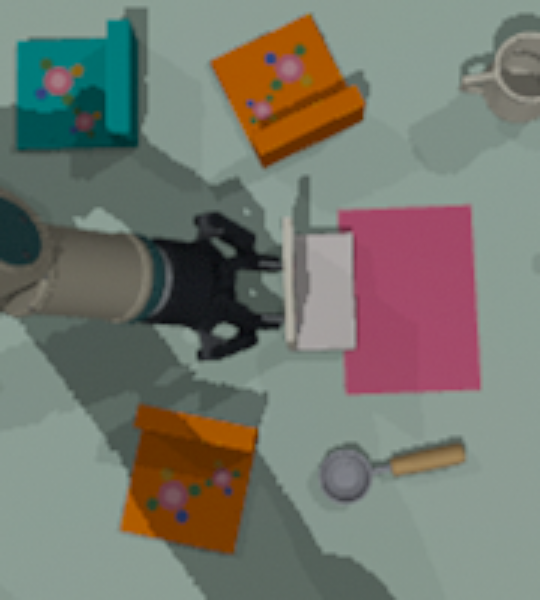

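Emit:
step_arm(plan=[{"dx": -0.0105, "dy": 0, "dz": 0.0088, "ax": 0, "ay": 0, "az": 0, "gripper": 0.5}, {"dx": -0.0105, "dy": 0, "dz": 0.0088, "ax": 0, "ay": 0, "az": 0, "gripper": 0.5}, {"dx": -0.0105, "dy": 0, "dz": 0.0088, "ax": 0, "ay": 0, "az": 0, "gripper": 0.5}, {"dx": -0.0105, "dy": 0, "dz": 0.0088, "ax": 0, "ay": 0, "az": 0, "gripper": 0.5}, {"dx": -0.0105, "dy": 0, "dz": 0.0088, "ax": 0, "ay": 0, "az": 0, "gripper": 0.5}, {"dx": -0.0105, "dy": 0, "dz": 0.0088, "ax": 0, "ay": 0, "az": 0, "gripper": 0.5}, {"dx": -0.0105, "dy": 0, "dz": 0.0088, "ax": 0, "ay": 0, "az": 0, "gripper": 0.5}, {"dx": -0.0105, "dy": 0, "dz": 0.0088, "ax": 0, "ay": 0, "az": 0, "gripper": 0.5}, {"dx": -0.0105, "dy": 0, "dz": 0.0088, "ax": 0, "ay": 0, "az": 0, "gripper": 0.5}, {"dx": -0.0105, "dy": 0, "dz": 0.0088, "ax": 0, "ay": 0, "az": 0, "gripper": 0.5}, {"dx": -0.0105, "dy": 0, "dz": 0.0088, "ax": 0, "ay": 0, "az": 0, "gripper": 0.5}, {"dx": -0.0105, "dy": 0, "dz": 0.0088, "ax": 0, "ay": 0, "az": 0, "gripper": 0.5}, {"dx": -0.0105, "dy": 0, "dz": 0.0088, "ax": 0, "ay": 0, "az": 0, "gripper": 0.5}, {"dx": -0.0105, "dy": 0, "dz": 0.0088, "ax": 0, "ay": 0, "az": 0, "gripper": 0.5}])

```text
clock: 13.95
eef_pos: [524.9, -41.4, 30.0]
tool_rot: [-3.142, 0.697, 1.604]
force: [-0.2, 1.8, -0.7]
width: 42.5
gripper_force: 0.7
```

```bash
python3 -c "
from h import *
im=stand();print(ctrl.read_state()['eef_pos'])"
```

```text
panel top 81 mean [504.7 -63.9] [503.  -63.5] [58.  8.] 0.1
[[474.0, -60.0], [474.0, -67.0], [532.0, -67.0], [532.0, -59.0]]
foot top 694 mean [528.8 -96.6] [528.7 -97. ] [110.  52.] 1.9
[[473.0, -73.0], [475.0, -125.0], [584.0, -121.0], [583.0, -69.0]]
[524.75993302 -42.16262352  30.21157909]
```

Emit:
step_arm(plan=[{"dx": -0.0105, "dy": 0, "dz": 0.0088, "ax": 0, "ay": 0, "az": 0, "gripper": 0.5}, {"dx": -0.0105, "dy": 0, "dz": 0.0088, "ax": 0, "ay": 0, "az": 0, "gripper": 0.5}, {"dx": -0.0105, "dy": 0, "dz": 0.0088, "ax": 0, "ay": 0, "az": 0, "gripper": 0.5}, {"dx": -0.0105, "dy": 0, "dz": 0.0088, "ax": 0, "ay": 0, "az": 0, "gripper": 0.5}, {"dx": -0.0105, "dy": 0, "dz": 0.0088, "ax": 0, "ay": 0, "az": 0, "gripper": 0.5}, {"dx": -0.0077, "dy": 0, "dz": 0.0064, "ax": 0, "ay": 0, "az": 0, "gripper": 0.5}, {"dx": -0.005, "dy": 0, "dz": 0.0042, "ax": 0, "ay": 0, "az": 0, "gripper": 0.5}, {"dx": 0, "dy": 0, "dz": 0, "ax": 0, "ay": 0, "az": 0, "gripper": 0.5}, {"dx": 0.015, "dy": 0, "dz": -0.013, "ax": 0, "ay": 0, "az": 0, "gripper": 0.5}, {"dx": 0.06, "dy": 0, "dz": -0.05, "ax": 0, "ay": 0, "az": 0, "gripper": 0.5}, {"dx": 0.1, "dy": 0, "dz": -0.08, "ax": 0, "ay": 0, "az": 0, "gripper": 0.5}, {"dx": 0.1, "dy": 0, "dz": -0.08, "ax": 0, "ay": 0, "az": 0, "gripper": 0.5}, {"dx": 0, "dy": 0, "dz": -0.12, "ax": 0, "ay": 0, "az": 0, "gripper": 0.5}, {"dx": 0, "dy": 0, "dz": -0.12, "ax": 0, "ay": 0, "az": 0, "gripper": 0.5}, {"dx": 0, "dy": 0, "dz": 0, "ax": 0, "ay": 0, "az": 0, "gripper": 0.5}, {"dx": 0, "dy": 0, "dz": 0, "ax": 0, "ay": 0, "az": 0, "gripper": 0.5}])

```text
clock: 16.0
eef_pos: [519.9, 85.1, 83.1]
tool_rot: [-3.14, 0.698, 1.604]
force: [-0.6, -0.4, -0.4]
width: 42.3
gripper_force: 0.0
```

```bash
python3 -c "
from h import *
im=stand();print(ctrl.read_state()['eef_pos'])
cv2.imwrite('pics/t3.png',cv2.resize(im['color'][90:290,150:330],None,fx=3,fy=3)[:,:,::-1])"
```

```text
panel top 153 mean [527.4 -88.3] [528.4 -88.3] [109.   9.] 2.0
[[474.0, -86.0], [474.0, -95.0], [583.0, -91.0], [582.0, -82.0]]
foot top 662 mean [ 529.5 -123.6] [ 529.7 -123.6] [107.  50.] 1.9
[[475.0, -101.0], [477.0, -150.0], [584.0, -147.0], [583.0, -97.0]]
[519.78845328  84.60466937  82.9459073 ]
```

View pics/t3.png

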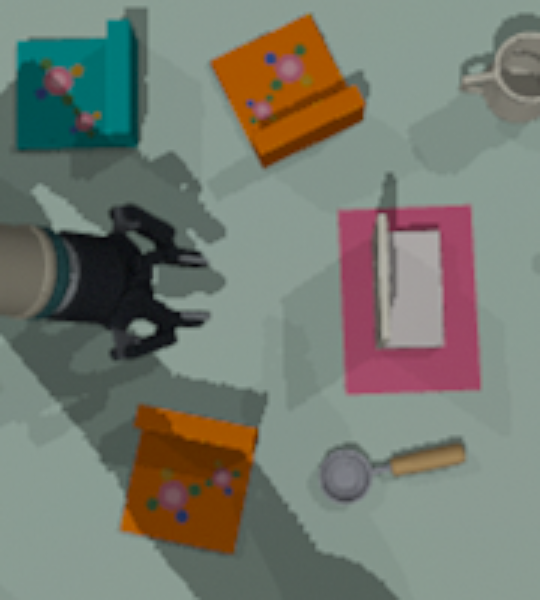

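The stand is upright on the pink mat, foot at crop (415,290). It is square to within 1° and about 9 mm off centre, and the arm is clear of everything. Handing in.

```bash
python3 -c "
from h import *
print(ctrl.finish_job())"
```

```text
the job is handed in; nothing more can be done
None
```

I handed the job in with the menu stand upright on the pink mat, about 9 mm off centre sideways and square to within 1°, with the arm clear and the tea things untouched; no verdict came back.

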